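Set out the preserve jars by height on the counter display shelf

ROBOT

A 7-joint arm with a two-finger parallel gripper is mounted at the origin on the work surface. World frame = base frame: x ahead of the robot, y to its left, z up, the work surface at z = 0. Lengths are in m, angles in rad, forces in N, time in s.
With the tool pointing down it reaches from about 0.4 to 0.875 m from the base axis. Payload 19.3 kg.
Tool frame: the origin (TCP) lies midway between the tips of the shut fingers; the grasp point (between the pads) lies 19 mm behind it; z points along the fingers, y is the line along which they close (so a half turn about z gives the same grasp; the last joint's range is limited). The gripper opens to 85 mm and grips with 20 to 120 N. Pads are 22 mm wide; open, the fingers measure 114 mm over their backs; the gripper's body (76 mm by 85 mm) begins 54 mm behind the grasp point. The pads swing forward as they close: fully open they stand 13 mm farther back than shut.
Start: joints at [-1.402, 0.521, -0.036, 1.599, 0.021, 1.021, -0.113], TCP at [0.148, 0.607, 0.231] pointing down, gripper open.
Joint ranges: [-2.91, 2.91], [-0.3, 2.13], [-1.5, 1.42], [0.17, 2.43], [-1.26, 4.41], [0.16, 1.93], [-2.52, 2.52]. Speed limits (rad/s): [1.89, 1.89, 2.39, 2.39, 3.01, 3.01, 3.01].

INTERFACE

Orientations are given as [roll, pitch, yaw] about the fixed x, y, z axes, in that order (R = Rz(yaw) Ry(pitch) Rx(roll)).
In Python, from workcell import * gives the robot as it stands. The module is installed in compiled form; this text tells all that it offers.
- The arm moves only by the tool play_rows, never from a script. Its argument "deltas" is a list of rows, each a list of 7 numbers: the shift along the tool's x, y, z in units of 500 mm (1.0 is 500 mm), then the turn, a rotation vector about the tool's x, y, z in units of 120 degrees (1.0 is 120 degrees), then the closure, from 0 (fully open) to 1 (shut). A call has 1 to 10 rows; each row is the pose to reach, as a shift and turn from the pose commanded when the call began, along the tool's axes at that moment; what a row does not reach only later rows make up. A row lasts 1/10 s, in which the tool goes at most 50 mm and 8.59 degrees, less where a joint would pass 70% of its speed; a pose out of reach is approached as far as the arm can. A call with a number of a shift or a turn outside -1 to 1 is refused whole. A call with a gripper value outside its range is refused whole. The fingers move at their own pace and stop on an object; "newtons" is the grip in N (left out, the last holds). Time passes only in rows, so rows that repeat a pose let the fingers close. It gives the time, the measured TCP pose, the force, the opening and the grip force at its end, in the units of the state.
- observe(): the state, without advancing time (a new reading comes with each control period).
- grab_frame(name): name is "scene" or "top" or "wrist"; returns the picture (400x640x3 uint8, red, green, blue); there is no depth.
- get_calibration(name): a dict with "fovy" (degrees; the focal length in pixels is half the picture's height over the tangent of half this angle, whatever the lens; pixels are square), "cx", "cy" (the principal point, pixels), "xyz" and "rotation" of the camera in the world. Camera axes: x right, y down, z forward; pixel columns grow to the right and rows downward; lengths in m; the calibration is good to about 2 mm. A picture is of the moment at which its call begins: read the wrist's pose just before it. get_calibration takes no time and is no camera call; for the wrist camera it gives the pose at the moment of the call.
- job_done(): hands the job in; it is judged then, once.
The state is a dict: "clock": time; "qpos": joint angles; "qd": joint speeds; "joint_efforts": joint torques, N m; "position": TCP position; "tool_rot": TCP orientation; "force": force on the tool from outside, world axes, zero at the start; "moment": the same for the moment, N m; "grip_width": finger opening in m; "finger_force": force on a finger pad.
Only numpy, scipy, OpenCV 4.12 (cv2) and the standard library are available. Lean on these libraries where they do the work, as an engineer would, in place of code of your own. Each camera call takes 0.05 s, during which the arm holds its last target. There are 200 camera calls.

TASK

Stand the four jars of preserves on the display shelf in one row by height: the tallest nearest the dark wooden end panel, stepping down to the shortest, each jar upright in the middle of the board and centred behind its own price ticket. The line with the red ticket is sold out: leave its place empty and carry the row on past it, so that every white ticket gets one jar. The jars are glass, so set them down without dropping or knocking over any, and leave the oil bottle, the tin and the card terminal where they are.

Things in the scene. Friction and masses are not known exactly. Their poses are not given: they have to be found in the camera images.
- jar_tall_mid (a point): tallest jar: red screw lid, dark red peppers, cream label; round glass, 62 mm diameter, 165 mm tall including the lid (top 16 mm, 6 mm narrower; straight wall from the foot up to 22 mm below the top), about 520 g. It starts upright on the counter (z = 0). The point is its centre, half-way up (82.5 mm above its foot); z is up along the jar.
- jar_large_mid (a point): second tallest jar: green lid, olives, cream label; round glass, 58 mm diameter, 130 mm tall including the lid (top 16 mm, 6 mm narrower; straight wall from the foot up to 22 mm below the top), about 380 g. It starts upright on the counter (z = 0). The point is its centre, half-way up (65 mm above its foot); z is up along the jar.
- jar_medium_mid (a point): third tallest jar: yellow lid, amber honey, cream label; round glass, 54 mm diameter, 98 mm tall including the lid (top 16 mm, 6 mm narrower; straight wall from the foot up to 22 mm below the top), about 250 g. It starts upright on the counter (z = 0). The point is its centre, half-way up (49 mm above its foot); z is up along the jar.
- jar_small_mid (a point): shortest jar: blue lid, dark brown paste, cream label; round glass, 50 mm diameter, 70 mm tall including the lid (top 16 mm, 6 mm narrower; straight wall from the foot up to 22 mm below the top), about 150 g. It starts upright on the counter (z = 0). The point is its centre, half-way up (35 mm above its foot); z is up along the jar.
- shelf: low fixed display shelf: oak board 120 (x) by 490 mm (y), top 50 mm above the counter, no back. Origin on the counter under its middle; x points to the customers' side, where a sloped grey strip (out to x = 99 mm, no higher than the board) holds five price tickets; y runs along the row. The five places: x = 0, y = -172, -86, 0, 86, 172 mm in this frame, one behind each ticket.
- end_panel: dark wooden end panel, 115 x 15 mm and 130 mm high, standing on one end of the board (y = +236 or -236 mm in the shelf's frame); origin at its foot, on the board. The other end has only a low steel wire fence, 38 mm high.
- ticket_red: the one red price ticket, 62 mm wide along the row, 34 mm the other way, in the sloped strip; the other four are white. Origin at its centre; its y in the shelf's frame is that of the place that stays empty.
- oil_bottle: bystander: bottle of golden oil with a yellow cap, 64 mm diameter, 237 mm tall; origin at the centre of its foot, z up
- tin: bystander: orange tin with a cream band, 74 mm diameter, 110 mm tall; origin at the centre of its foot, z up
- card_terminal: bystander: dark grey card terminal with keys and a pale screen, lying flat, 170 (x) x 78 (y) x 46 mm; origin at the centre of its underside
Things that resemble listed ones, but are neither listed nor needed, are in the scene too. What is shaped like the part that bears jar_tall_mid but purple is not meant.

How it is judged:
By the outcome, as a careful person would: the job done as asked, in the order asked, and still so for the second after the job is handed in, with the robot touching nothing.
It also fails if it takes over 99 s, if anything falls off the work surface, if the arm or the gripper's body presses on something with over 40 N, if the wrist force passes 120 N, or if a joint passes its speed limit or range.

## Working session

There is one attempt and no reset: what is moved stays moved. The work goes in short steps, Python scripts to look and compute and a tool call to move; the robot and the scene stay as the last step left them, time stands still between calls to the robot, and variables do not carry over. Pictures are saved under pics/ and viewed, at most 14 in all, crops included, and the job is handed in when it is done.

Besides the shell and the picture viewer there is one more tool, called after "Request:" by a JSON object that holds its "fn" and its "kwargs", one argument or row to a line. play_rows: Moves the arm, as the interface text tells. Its arguments: {"type":"object","properties":{"deltas":{"type":"array"},"newtons":{"type":"number"}},"required":["deltas"]}

```bash
mkdir -p pics; python3 - <<'E'
from workcell import *
import cv2
print(observe())
for n in("scene","top"):
    c=get_calibration(n);print(n,c)
    cv2.imwrite(f"pics/{n}0.png",cv2.cvtColor(grab_frame(n),cv2.COLOR_RGB2BGR))
E
```

```text
{'clock': 0.0, 'qpos': array([-1.4022144 ,  0.52201903, -0.03630379,  1.59997747,  0.02123153,
        1.02109703, -0.11279921]), 'qd': array([-0.00101848,  0.00045593, -0.00157826,  0.00059912, -0.00010491,
       -0.00172987,  0.00140933]), 'joint_efforts': array([-1.83122123e-03, -9.27080226e+01,  1.97875723e+00, -3.69927478e+01,
        1.75695255e-02,  7.87762518e-03, -5.43794556e-05]), 'position': array([0.14780507, 0.60694   , 0.23073381]), 'tool_rot': array([-3.14048340e+00,  1.17364905e-04,  2.90279707e+00]), 'force': array([-0.16803742, -0.16379126, -0.74519215]), 'moment': array([-0.00904425,  0.05068599, -0.04996046]), 'finger_force': 0.0, 'grip_width': 0.08561411906911981}
scene {'fovy': 52.52210689786067, 'cx': 315.82668807402496, 'cy': 199.71043769550673, 'xyz': array([1.37541498, 0.38207656, 0.89949558]), 'rotation': array([-2.28456379, -0.01861246,  1.97346407])}
top {'fovy': 44.41956348982359, 'cx': 322.3459806945819, 'cy': 199.5562631713237, 'xyz': array([0.3939507 , 0.05080358, 1.44940264]), 'rotation': array([-3.03146567, -0.01148241, -1.58505459])}
```

View pics/scene0.png

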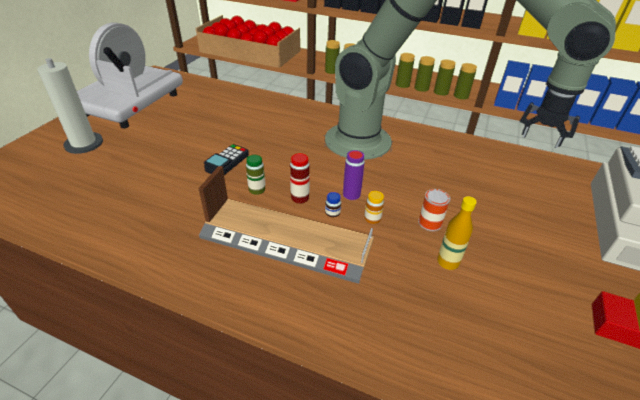

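View pics/top0.png

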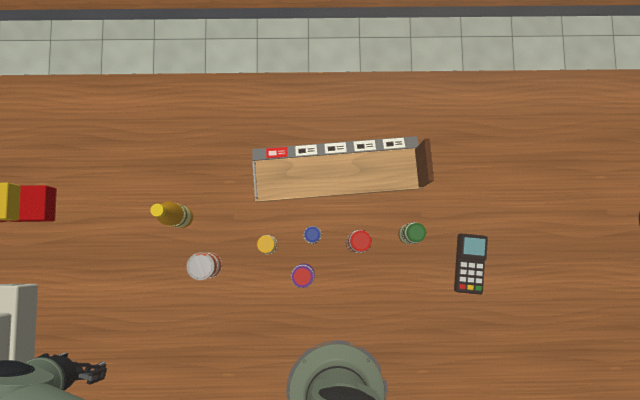

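Both views agree. The end panel is at the −y end (right in the top view), with the red ticket at the fence end, (277,153). Two things could be the tall jar: top (360,240), scene (299,178), which is dark red with a cream label, and top (303,276), scene (353,175), which is purple. The first fits the description. I'll measure and confirm it in a crop.

```bash
cat > h.py <<'E'
import numpy as np, cv2
from scipy.spatial.transform import Rotation as R
from workcell import *
def ray(n,uv,c=None):
    c=c or get_calibration(n); f=200/np.tan(np.radians(c['fovy'])/2)
    d=R.from_euler('xyz',c['rotation']).as_matrix()@np.array([(uv[0]-c['cx'])/f,(uv[1]-c['cy'])/f,1.])
    return c['xyz'],d/np.linalg.norm(d)
def onz(n,uv,z,c=None):
    o,d=ray(n,uv,c); return o+d*(z-o[2])/d[2]
def tri(a,b):
    (o,d),(p,e)=a,b
    s=np.linalg.lstsq(np.c_[d,-e],p-o,rcond=None)[0]
    x,y=o+s[0]*d,p+s[1]*e; return (x+y)/2,np.linalg.norm(x-y)
def blob(img,lo,hi,uv,rad=14):
    h=cv2.cvtColor(img,cv2.COLOR_BGR2HSV); h[...,0]=(h[...,0].astype(int)+20)%180  # hue shifted by 20
    m=cv2.inRange(h,lo,hi); w=np.zeros_like(m); cv2.circle(w,uv,rad,255,-1); m&=w
    n,l,s,c=cv2.connectedComponentsWithStats(m)
    k=1+np.argmax(s[1:,4]); return c[k],s[k]
E
cat > m.py <<'E'
from h import *
T=cv2.imread('pics/top0.png');S=cv2.imread('pics/scene0.png')
L={'tall':((12,150,100),(28,255,255),(360,240),(299,159),.165),
'large':((70,90,50),(110,255,255),(415,233),(255,160),.130),
'medium':((36,120,120),(56,255,255),(266,244),(375,196),.098),
'small':((125,120,60),(150,255,255),(312,235),(333,197),.070),
'purple':((12,150,100),(28,255,255),(303,276),(354,156),.165)}
for k,(lo,hi,a,b,h) in L.items():
    ca,sa=blob(T,lo,hi,a);cb,sb=blob(S,lo,hi,b,11)
    p,g=tri(ray('top',ca),ray('scene',cb))
    print(k,ca.round(1),sa[2:],cb.round(1),sb[2:],'plane',onz('top',ca,h-.008).round(4),'sc',onz('scene',cb,h-.008).round(4),'tri',p.round(4),round(g,4))
hs=cv2.cvtColor(T,cv2.COLOR_BGR2HSV)
# white / red tickets
m=cv2.inRange(hs,(0,0,190),(180,40,255));m[:130]=0;m[165:]=0;m[:,:250]=0;m[:,430:]=0
m=cv2.morphologyEx(m,cv2.MORPH_CLOSE,np.ones((5,5)))
for c in cv2.findContours(m,0,2)[0]:
    if cv2.contourArea(c)>60:
        r=cv2.minAreaRect(c);print('tick',r,onz('top',r[0],.03).round(4))
c,s=blob(T,(10,120,100),(28,255,255),(277,153),16);print('red',c,s,onz('top',c,.03).round(4))
cv2.imwrite('pics/c1.png',np.vstack([cv2.resize(T[130:290,240:440],None,fx=3,fy=3)[:300],cv2.resize(S[145:245,190:390],None,fx=3,fy=3)]))
E
python3 m.py
```

```text
tall [360.7 240.3] [ 22  21 349] [299.3 159.2] [ 18  14 198] plane [ 0.4273 -0.0655  0.157 ] sc [ 0.423  -0.0654  0.157 ] tri [ 0.4269 -0.0645  0.1599] 0.0017
large [415.9 232.2] [ 18  19 255] [253.8 160.4] [ 15  12 151] plane [ 0.4481 -0.2191  0.122 ] sc [ 0.4463 -0.2193  0.122 ] tri [ 0.4479 -0.2186  0.1233] 0.0005
medium [265.1 243.9] [ 18  18 249] [375.6 196.4] [ 18  14 192] plane [0.423 0.193 0.09 ] sc [0.4189 0.1921 0.09  ] tri [0.4229 0.1927 0.0933] 0.0002
small [311.1 234.1] [14 15 69] [333.1 197.7] [ 13  12 126] plane [0.4493 0.0659 0.062 ] sc [0.4477 0.0635 0.062 ] tri [0.4495 0.065  0.0638] 0.0018
purple [301.8 276.2] [ 17  17 214] [355.3 154.4] [13  8 73] plane [0.3363 0.0903 0.157 ] sc [0.3234 0.0873 0.157 ] tri [0.3365 0.0905 0.1662] 0.001
tick ((305.6862487792969, 149.7344970703125), (9.550230026245117, 21.010507583618164), 85.2363510131836) [0.699  0.0793 0.03  ]
tick ((334.9941101074219, 147.42352294921875), (9.58706283569336, 20.631359100341797), 85.60128784179688) [ 0.7049 -0.0073  0.03  ]
tick ((364.3176574707031, 145.12940979003906), (9.510366439819336, 21.014841079711914), 85.60128784179688) [ 0.7108 -0.0941  0.03  ]
tick ((393.4558410644531, 142.92645263671875), (9.433670043945312, 21.014841079711914), 85.60128784179688) [ 0.7165 -0.1805  0.03  ]
red [276.93103448 151.86781609] [266 147  22  11 174] [0.6936 0.164  0.03  ]
```

View pics/c1.png

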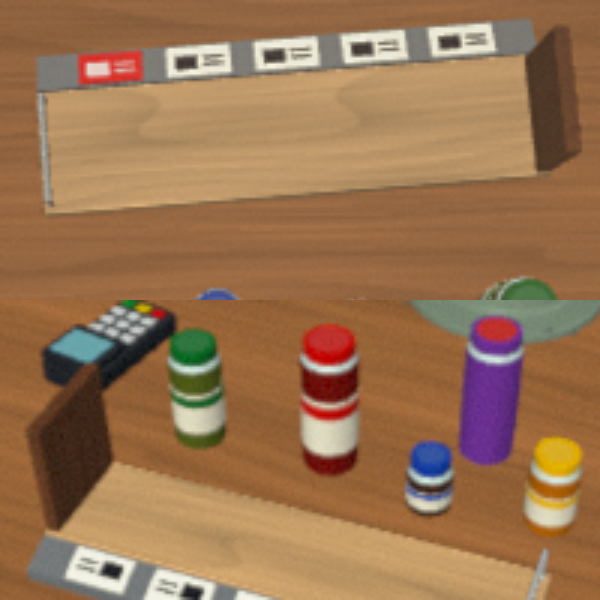

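The crop confirms it: the red-lidded jar with dark red peppers (crop 330,400) is the tall jar, and the purple one (493,400) is the decoy. Next I'll measure the board itself and redo the small jar with a looser mask.

```bash
cat > s.py <<'E'
from h import *
T=cv2.imread('pics/top0.png')
c,s=blob(T,(120,80,30),(155,255,255),(312,235));print('small',c,s,onz('top',c,.062).round(4))
h=cv2.cvtColor(T,cv2.COLOR_BGR2HSV)
b=T[175,300:400].mean(0);w=T[212,300:400].mean(0);g=T[156,300:310].mean(0);print(b,w,g)
G=T.astype(float)
near=[];far=[]
for u in range(262,410,3):
    v0=int(200.7-(u-255)*.0735)
    p=cv2.GaussianBlur(G,(3,3),0)[:,u]@((b-w)/np.linalg.norm(b-w))
    d=-np.diff(p[v0-6:v0+7]); d=np.clip(d,0,None);i=d.argmax();k=slice(max(i-2,0),i+3);near.append((u,v0-6+.5+(np.arange(12)[k]*d[k]).sum()/d[k].sum()))
    v0=int(160.7-(u-255)*.0747)
    s_=h[:,u,1].astype(float)
    d=np.clip(np.diff(s_[v0-6:v0+7]),0,None);i=d.argmax();k=slice(max(i-2,0),i+3);far.append((u,v0-6+.5+(np.arange(12)[k]*d[k]).sum()/d[k].sum()))
P={}
for n,L in(('near',near),('far',far)):
    W=np.array([onz('top',p,.05)[:2] for p in L]); 
    for _ in range(3):
        q=np.polyfit(W[:,1],W[:,0],1);r=W[:,0]-np.polyval(q,W[:,1]);W=W[abs(r)<=max(2*r.std(),1e-3)]
    P[n]=q;print(n,q.round(4),r.std().round(4),len(W))
a=np.mean([P['near'][0],P['far'][0]]);print('width',(P['far'][1]-P['near'][1])*np.cos(np.arctan(a)),'angle',np.degrees(np.arctan(-a)))
for v in(165,170,180,190):
    r=h[v].astype(int);print(v,T[v,248:262].sum(1),T[v,410:424].sum(1))
E
python3 s.py
```

```text
small [311.93888889 233.96111111] [305 227  15  15 180] [0.4497 0.0635 0.062 ]
[101.51 145.09 182.08] [ 65.84 102.74 148.97] [ 89.4 102.2 113.9]
near [-0.0706  0.5625] 0.0004 46
far [-0.0684  0.6816] 0.0004 45
width 0.11874771940331885 angle 3.9748109062098793
165 [290 294 283 295 390 515 427 398 460 457 459 457 462 463] [420 424 423 417 430 413 281 167 166 171 171 173 178 174]
170 [317 316 315 301 304 454 458 369 437 446 446 437 436 439] [426 432 420 424 432 443 418 191 158 174 179 178 175 171]
180 [310 310 311 306 309 372 515 431 375 418 415 415 418 409] [431 438 437 434 441 446 442 426 236 164 163 171 171 172]
190 [321 333 324 321 328 328 401 477 402 438 438 441 434 439] [288 293 290 297 304 299 301 303 308 302 311 305 311 310]
```

```bash
cat > t.py <<'E'
from h import *
th=np.radians(3.95);ex=np.array([np.cos(th),np.sin(th)]);ey=np.array([-ex[1],ex[0]])
O=np.array([.6229,-.0126])
for n,uv,z in(('panel foot -228.5',(417.8,180),.05),('left end 245',(253,180),.05),('left end 245',(252.7,165),.05),('t-1',(364.32,145.13),.037),('t-2',(393.46,142.93),.037),('t0',(335,147.42),.037),('t1',(305.7,149.73),.037),('red',(276.9,152),.037)):
    d=onz('top',uv,z)[:2]-O;print(n,(d@ex).round(4),(d@ey).round(4))
for y in(-.172,-.086,0,.086,.172):p=O+y*ey;print(y,p.round(4),np.linalg.norm(p).round(3))
E
python3 t.py
```

```text
panel foot -228.5 -0.037 -0.2299
left end 245 0.0017 0.2447
left end 245 0.0455 0.2426
t-1 0.0806 -0.0865
t-2 0.0803 -0.1727
t0 0.0807 0.0
t1 0.0808 0.0863
red 0.0808 0.1709
-0.172 [ 0.6347 -0.1842] 0.661
-0.086 [ 0.6288 -0.0984] 0.636
0 [ 0.6229 -0.0126] 0.623
0.086 [0.617  0.0732] 0.621
0.172 [0.6111 0.159 ] 0.631
```

Request:
{"fn": "play_rows", "kwargs": {
  "deltas": [
    [-0.04,-0.035,-0.04,0,0,0.04,0],
    [-0.12,-0.1,-0.118,0,0,0.11,0],
    [-0.21,-0.18,-0.118,0,0,0.18,0],
    [-0.3,-0.26,-0.118,0,0,0.25,0],
    [-0.39,-0.34,-0.118,0,0,0.32,0],
    [-0.47,-0.41,-0.118,0,0,0.39,0],
    [-0.55,-0.48,-0.118,0,0,0.46,0],
    [-0.61,-0.535,-0.118,0,0,0.53,0],
    [-0.65,-0.565,-0.118,0,0,0.58,0],
    [-0.659,-0.575,-0.118,0,0,0.603,0]
  ],
  "newtons": 40
}}

```text
clock: 1.1
position: [0.4019, 0.2462, 0.2905]
tool_rot: [3.141, 0.001, 1.632]
force: [-0.5, -0.2, -0.3]
grip_width: 0.0855
finger_force: 0.0
```

```bash
cat > d.py <<'E'
from h import *
import sys
J=dict(tall=(.4273,-.0655,.103),large=(.4481,-.2191,.068),medium=(.423,.193,.036),small=(.4497,.0635,.010))
P=dict(tall=-.172,large=-.086,medium=0,small=.086)
th=np.radians(3.95);ex=np.array([np.cos(th),np.sin(th),0]);ey=np.array([-ex[1],ex[0],0]);O=np.array([.6229,-.0126,0])
s=observe();p=s['position'];M=R.from_euler('xyz',s['tool_rot']);Mg=R.from_matrix(np.c_[ey,ex,[0,0,-1]])
print('t',s['clock'],p.round(4),s['tool_rot'].round(4),'w',s['grip_width'],'F',s['force'].round(1),'q',s['qpos'].round(2))
turn=(M.inv()*Mg).as_rotvec()/np.radians(120);print('turn',turn.round(4))
def dl(n,w): print(n,'shift',(M.inv().apply(w-p)/.5).round(4))
for k in sys.argv[1:]:
    j=np.array(J[k]);dl(k+' pick',j);g=O+P[k]*ey+[0,0,j[2]+.051];dl(k+' place',g)
E
python3 d.py tall
```

```text
t 1.1 [0.4019 0.2462 0.2905] [3.1410e+00 5.0000e-04 1.6316e+00] w 0.08554830981333424 F [-0.5 -0.2 -0.3] q [-1.    0.22  0.38  1.93 -0.09  1.01 -0.51]
turn [ 0.0003  0.0003 -0.0039]
tall pick shift [-0.6252  0.0126  0.3753]
tall place shift [-0.8874  0.4123  0.2737]
```

Request:
{"fn": "play_rows", "kwargs": {
  "deltas": [
    [-0.04,0,0,0,0,-0.004,0],
    [-0.12,0.003,0,0,0,-0.004,0],
    [-0.21,0.006,0,0,0,-0.004,0],
    [-0.3,0.01,0,0,0,-0.004,0],
    [-0.39,0.012,0,0,0,-0.004,0],
    [-0.47,0.0125,0,0,0,-0.004,0],
    [-0.55,0.0125,0,0,0,-0.004,0],
    [-0.6,0.0125,0,0,0,-0.004,0],
    [-0.625,0.0125,0.03,0,0,-0.004,0],
    [-0.625,0.0125,0.06,0,0,-0.004,0]
  ]
}}

```text
clock: 2.1
position: [0.4279, -0.0628, 0.26]
tool_rot: [3.141, 0.0, 1.646]
force: [-0.0, 0.3, -0.9]
grip_width: 0.0856
finger_force: 0.0
```

```bash
python3 d.py tall; python3 - <<'E'
from h import *
cv2.imwrite('pics/w1.png',cv2.cvtColor(grab_frame('wrist'),cv2.COLOR_RGB2BGR))
E
```

```text
t 2.1 [ 0.4279 -0.0628  0.26  ] [3.1408e+00 2.0000e-04 1.6464e+00] w 0.08556663242154533 F [-0.   0.3 -0.9] q [-0.51  0.2   0.61  2.06 -0.14  0.92  0.25]
turn [0.0004 0.0001 0.0032]
tall pick shift [-0.0053 -0.0019  0.3141]
tall place shift [-0.2734  0.394   0.2124]
```

View pics/w1.png

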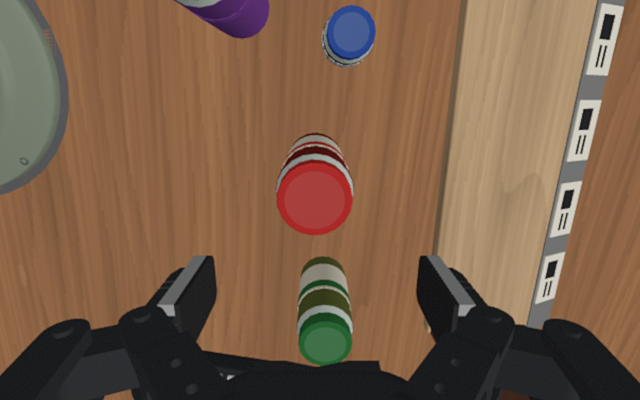

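The wrist view shows the red lid at (315,200), centred between the open fingers. I'll check its position with a ray.

```bash
python3 - <<'E'
from h import *
c=get_calibration('wrist')
img=cv2.cvtColor(grab_frame('wrist'),cv2.COLOR_RGB2BGR)
for lo,hi,uv,z in(((12,150,100),(28,255,255),(315,200),.16),((125,120,60),(150,255,255),(349,34),.066)):
    b,s=blob(img,lo,hi,uv,60);print(b,s,onz('wrist',b,z,c).round(4))
E
python3 d.py tall
```

```text
[315.74994473 200.06699094] [ 278  162   77   76 4523] [ 0.4261 -0.0636  0.16  ]
[352.40225933  33.13899804] [ 329    7   48   54 2036] [0.4486 0.0642 0.066 ]
t 2.2 [ 0.427  -0.0614  0.259 ] [-3.1388e+00  3.0000e-04  1.6480e+00] w 0.08534807262065766 F [-0.4  0.3 -0.1] q [-0.51  0.2   0.61  2.07 -0.14  0.92  0.25]
turn [-0.0013  0.0002  0.0039]
tall pick shift [-0.0082  0.0009  0.312 ]
tall place shift [-0.2769  0.396   0.209 ]
```

Request:
{"fn": "play_rows", "kwargs": {
  "deltas": [
    [-0.003,0,0.04,0,0,0.004,0],
    [-0.006,0,0.11,0,0,0.004,0],
    [-0.006,0,0.18,0,0,0.004,0],
    [-0.006,0,0.24,0,0,0.004,0],
    [-0.006,0,0.29,0,0,0.004,0],
    [-0.006,0,0.312,0,0,0.004,0],
    [-0.006,0,0.312,0,0,0.004,0.1],
    [-0.006,0,0.312,0,0,0.004,0.6],
    [-0.006,0,0.312,0,0,0.004,1],
    [-0.006,0,0.312,0,0,0.004,1]
  ]
}}

```text
clock: 3.2
position: [0.4284, -0.0642, 0.1055]
tool_rot: [3.14, -0.0, 1.64]
force: [-5.1, -0.4, 10.3]
grip_width: 0.0614
finger_force: 42.9
```

Request:
{"fn": "play_rows", "kwargs": {
  "deltas": [
    [0,0,0,0,0,0,1],
    [0,0,0,0,0,0,1],
    [0,0,0,0,0,0,1],
    [0,0,0,0,0,0,1]
  ]
}}

```text
clock: 3.6
position: [0.4284, -0.0642, 0.1055]
tool_rot: [3.14, -0.0, 1.64]
force: [-3.2, -1.1, 11.0]
grip_width: 0.0614
finger_force: 42.9
```

```bash
python3 d.py tall
```

```text
t 3.6 [ 0.4284 -0.0642  0.1055] [ 3.1401e+00 -4.0000e-04  1.6400e+00] w 0.0613928798533425 F [-3.2 -1.1 11. ] q [-0.33  0.48  0.44  2.21 -0.41  0.52  0.49]
turn [ 0.0007 -0.0002  0.0001]
tall pick shift [-0.0024 -0.0024  0.0051]
tall place shift [-0.2678  0.3952 -0.0965]
```

Request:
{"fn": "play_rows", "kwargs": {
  "deltas": [
    [0,0,-0.02,0,0,0,1],
    [0,0,-0.06,0,0,0,1],
    [0,0,-0.11,0,0,0,1],
    [0,0.02,-0.15,0,0,0,1],
    [0,0.06,-0.16,0,0,0,1],
    [0,0.11,-0.16,0,0,0,1],
    [0,0.16,-0.16,0,0,0,1],
    [0,0.22,-0.16,0,0,0,1],
    [0,0.28,-0.16,0,0,0,1],
    [-0.01,0.33,-0.16,0,0,0,1]
  ]
}}

```text
clock: 4.6
position: [0.5945, -0.057, 0.1856]
tool_rot: [3.141, 0.0, 1.641]
force: [0.4, -0.1, -3.7]
grip_width: 0.0613
finger_force: 45.6
```

Request:
{"fn": "play_rows", "kwargs": {
  "deltas": [
    [-0.03,0.035,0,0,0,0,1],
    [-0.07,0.055,0,0,0,0,1],
    [-0.12,0.065,0,0,0,0,1],
    [-0.17,0.065,0,0,0,0,1],
    [-0.215,0.065,0,0,0,0,1],
    [-0.245,0.065,0,0,0,0,1],
    [-0.257,0.065,0,0,0,0,1],
    [-0.257,0.065,0,0,0,0,1],
    [-0.257,0.065,0,0,0,0,1]
  ]
}}

```text
clock: 5.5
position: [0.6344, -0.1826, 0.1844]
tool_rot: [-3.142, -0.001, 1.641]
force: [0.5, 1.0, -3.4]
grip_width: 0.0609
finger_force: 45.6
```

```bash
python3 d.py tall
```

```text
t 5.5 [ 0.6344 -0.1826  0.1844] [-3.1416e+00 -6.0000e-04  1.6409e+00] w 0.0608668999888514 F [ 0.5  1.  -3.4] q [-0.12  0.68  0.5   1.56 -0.37  0.99  0.56]
turn [-0.     -0.0003  0.0005]
tall pick shift [ 0.2625 -0.3968  0.163 ]
tall place shift [-0.0033  0.0005  0.0608]
```

Request:
{"fn": "play_rows", "kwargs": {
  "deltas": [
    [-0.002,0,0.015,0,0,0,1],
    [-0.003,0,0.032,0,0,0,1],
    [-0.003,0,0.045,0,0,0,1],
    [-0.003,0,0.053,0,0,0,1],
    [-0.003,0,0.057,0,0,0,1],
    [-0.003,0,0.058,0,0,0,1],
    [-0.003,0,0.058,0,0,0,1]
  ]
}}

```text
clock: 6.2
position: [0.6341, -0.1856, 0.1558]
tool_rot: [-3.141, -0.0, 1.64]
force: [-4.7, 1.2, 4.5]
grip_width: 0.0611
finger_force: 46.8
```

Request:
{"fn": "play_rows", "kwargs": {
  "deltas": [
    [0,0,0,0,0,0,0.2],
    [0,0,0,0,0,0,0.1],
    [0,0,0,0,0,0,0],
    [0,0,0,0,0,0,0],
    [0,0,-0.02,0,0,0,0],
    [0,0,-0.07,0,0,0,0],
    [0,0,-0.14,0,0,0,0],
    [0,0,-0.21,0,0,0,0],
    [0,0,-0.25,0,0,0,0],
    [0,0,-0.25,0,0,0,0]
  ]
}}

```text
clock: 7.2
position: [0.6354, -0.1861, 0.2842]
tool_rot: [3.137, 0.001, 1.64]
force: [0.8, -0.3, -0.7]
grip_width: 0.0854
finger_force: 0.0
```

```bash
python3 d.py large; python3 - <<'E'
from h import *
cv2.imwrite('pics/s2.png',cv2.cvtColor(grab_frame('scene'),cv2.COLOR_RGB2BGR)[100:300,150:470])
E
```

```text
t 7.2 [ 0.6354 -0.1861  0.2842] [3.1367e+00 1.4000e-03 1.6396e+00] w 0.08543322166590868 F [ 0.8 -0.3 -0.7] q [-0.14  0.59  0.55  1.46 -0.32  1.18  0.52]
turn [ 0.0023  0.0007 -0.    ]
large pick shift [-0.0395 -0.3803  0.4306]
large place shift [ 0.1763 -0.0026  0.3301]
```

View pics/s2.png

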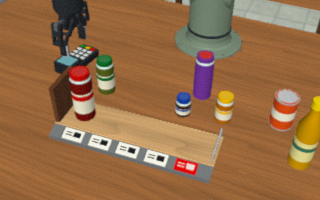

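The tall jar stands upright behind the first ticket, at crop (84,95). Next is the large jar.

Request:
{"fn": "play_rows", "kwargs": {
  "deltas": [
    [0,-0.03,0,0,0,0,0],
    [-0.01,-0.09,0,0,0,0,0],
    [-0.02,-0.16,0,0,0,0,0],
    [-0.03,-0.23,0,0,0,0,0],
    [-0.039,-0.3,0,0,0,0,0],
    [-0.039,-0.35,0.04,0,0,0,0],
    [-0.039,-0.38,0.1,0,0,0,0],
    [-0.039,-0.38,0.16,0,0,0,0],
    [-0.039,-0.38,0.18,0,0,0,0],
    [-0.039,-0.38,0.18,0,0,0,0]
  ]
}}

```text
clock: 8.25
position: [0.4457, -0.2178, 0.1894]
tool_rot: [-3.139, -0.001, 1.64]
force: [0.5, -0.7, 0.6]
grip_width: 0.0854
finger_force: 0.0
```

```bash
python3 - <<'E'
from h import *
c=get_calibration('wrist')
img=cv2.cvtColor(grab_frame('wrist'),cv2.COLOR_RGB2BGR);cv2.imwrite('pics/w2.png',img)
h=cv2.cvtColor(img,cv2.COLOR_BGR2HSV);m=cv2.inRange(h,(50,120,60),(85,255,255));n,l,s,cc=cv2.connectedComponentsWithStats(m)
for i in np.argsort(-s[1:,4])[:3]+1: print(cc[i],s[i],onz('wrist',cc[i],.128,c).round(4))
E
python3 d.py large
```

```text
[319.93828351 208.38910318] [ 280  173   81   80 2074] [ 0.4472 -0.2133  0.128 ]
[318.775 154.425] [301 153  37   6  40] [ 0.444  -0.1794  0.128 ]
[299. 159.] [299 159   1   1   1] [ 0.4324 -0.183   0.128 ]
t 8.3 [ 0.4462 -0.2181  0.1905] [-3.1407  0.      1.6397] w 0.08520410298723437 F [ 0.4 -0.5  0. ] q [-0.08  0.43  0.55  1.99 -0.3   0.8   0.71]
turn [-0.0004  0.     -0.    ]
large pick shift [-0.0023  0.0038  0.2449]
large place shift [0.2137 0.3809 0.1426]
```

Request:
{"fn": "play_rows", "kwargs": {
  "deltas": [
    [0,0.002,0.04,0,0,0,0],
    [0,0.003,0.1,0,0,0,0],
    [0,0.003,0.16,0,0,0,0],
    [0,0.003,0.21,0,0,0,0],
    [0,0.003,0.242,0,0,0,0],
    [0,0.003,0.242,0,0,0,0],
    [0,0.003,0.242,0,0,0,0.3],
    [0,0.003,0.242,0,0,0,0.7],
    [0,0.003,0.242,0,0,0,1],
    [0,0.003,0.242,0,0,0,1]
  ]
}}

```text
clock: 9.3
position: [0.4485, -0.2182, 0.0708]
tool_rot: [3.139, 0.001, 1.64]
force: [-1.3, -0.1, 8.7]
grip_width: 0.0571
finger_force: 40.6
```

Request:
{"fn": "play_rows", "kwargs": {
  "deltas": [
    [0,0,0,0,0,0,1],
    [0,0,0,0,0,0,1],
    [0,0,0,0,0,0,1]
  ]
}}

```text
clock: 9.6
position: [0.4485, -0.2181, 0.0708]
tool_rot: [3.139, 0.001, 1.64]
force: [-2.0, 0.7, 9.8]
grip_width: 0.0573
finger_force: 40.6
```

```bash
python3 d.py large
```

```text
t 9.6 [ 0.4485 -0.2181  0.0708] [3.1394e+00 7.0000e-04 1.6399e+00] w 0.05725614942999472 F [-2.   0.7  9.8] q [ 0.04  0.62  0.4   2.07 -0.46  0.54  0.84]
turn [0.0011 0.0003 0.0001]
large pick shift [-0.0018 -0.0009  0.0056]
large place shift [ 0.214   0.3766 -0.0957]
```

Request:
{"fn": "play_rows", "kwargs": {
  "deltas": [
    [0,0,-0.02,0,0,0,1],
    [0,0,-0.06,0,0,0,1],
    [0.01,0,-0.11,0,0,0,1],
    [0.04,0,-0.15,0,0,0,1],
    [0.09,0,-0.16,0,0,0,1],
    [0.14,0,-0.16,0,0,0,1],
    [0.185,0.01,-0.16,0,0,0,1],
    [0.208,0.03,-0.16,0,0,0,1],
    [0.214,0.07,-0.16,0,0,0,1],
    [0.214,0.12,-0.16,0,0,0,1]
  ]
}}

```text
clock: 10.6
position: [0.501, -0.1064, 0.1502]
tool_rot: [3.141, -0.0, 1.641]
force: [0.3, -0.4, -4.2]
grip_width: 0.0572
finger_force: 44.7
```

Request:
{"fn": "play_rows", "kwargs": {
  "deltas": [
    [0,0.06,0,0,0,0,1],
    [0,0.12,0,0,0,0,1],
    [0,0.17,0,0,0,0,1],
    [0,0.215,0,0,0,0,1],
    [0,0.245,0,0,0,0,1],
    [0,0.256,0,0,0,0,1],
    [0,0.256,0,0,0,0,1],
    [0,0.256,0,0,0,0,1]
  ]
}}

```text
clock: 11.4
position: [0.6272, -0.0985, 0.1495]
tool_rot: [-3.141, 0.0, 1.639]
force: [0.1, 0.3, -4.2]
grip_width: 0.0571
finger_force: 44.7
```

```bash
python3 d.py large
```

```text
t 11.4 [ 0.6272 -0.0985  0.1495] [-3.1411e+00  1.0000e-04  1.6394e+00] w 0.05709142240985635 F [ 0.1  0.3 -4.2] q [-0.26  0.69  0.5   1.66 -0.4   0.89  0.47]
turn [-0.0002  0.0001 -0.0002]
large pick shift [-0.2161 -0.3738  0.1632]
large place shift [-0.      0.0033  0.061 ]
```

Request:
{"fn": "play_rows", "kwargs": {
  "deltas": [
    [0,0.002,0.015,0,0,0,1],
    [0,0.003,0.032,0,0,0,1],
    [0,0.003,0.045,0,0,0,1],
    [0,0.003,0.053,0,0,0,1],
    [0,0.003,0.057,0,0,0,1],
    [0,0.003,0.058,0,0,0,1],
    [0,0.003,0.058,0,0,0,1]
  ]
}}

```text
clock: 12.1
position: [0.6289, -0.0982, 0.1209]
tool_rot: [-3.141, -0.0, 1.64]
force: [-8.0, 1.4, 11.3]
grip_width: 0.0573
finger_force: 46.4
```

Request:
{"fn": "play_rows", "kwargs": {
  "deltas": [
    [0,0,0,0,0,0,0.2],
    [0,0,0,0,0,0,0.1],
    [0,0,0,0,0,0,0],
    [0,0,0,0,0,0,0],
    [0,0,-0.02,0,0,0,0],
    [0,0,-0.07,0,0,0,0],
    [0,0,-0.14,0,0,0,0],
    [0,0,-0.21,0,0,0,0],
    [0,0,-0.25,0,0,0,0],
    [0,0,-0.25,0,0,0,0]
  ]
}}

```text
clock: 13.1
position: [0.6305, -0.0985, 0.249]
tool_rot: [3.137, 0.001, 1.64]
force: [-0.4, -0.3, -0.7]
grip_width: 0.085
finger_force: 0.0
```

```bash
python3 d.py medium
```

```text
t 13.1 [ 0.6305 -0.0985  0.249 ] [3.1367e+00 6.0000e-04 1.6396e+00] w 0.0850439241385732 F [-0.4 -0.3 -0.7] q [-0.29  0.58  0.56  1.57 -0.34  1.08  0.42]
turn [ 0.0023  0.0003 -0.0001]
medium pick shift [ 0.6104 -0.3759  0.4239]
medium place shift [ 0.1727 -0.0049  0.3239]
```

Request:
{"fn": "play_rows", "kwargs": {
  "deltas": [
    [0.03,-0.02,0,0,0,0,0],
    [0.1,-0.06,0,0,0,0,0],
    [0.18,-0.1,0,0,0,0,0],
    [0.26,-0.15,0,0,0,0,0],
    [0.34,-0.2,0,0,0,0,0],
    [0.42,-0.26,0,0,0,0,0],
    [0.5,-0.31,0,0,0,0,0],
    [0.57,-0.355,0,0,0,0,0],
    [0.605,-0.376,0.05,0,0,0,0],
    [0.61,-0.376,0.11,0,0,0,0]
  ]
}}

```text
clock: 14.1
position: [0.4194, 0.1962, 0.1904]
tool_rot: [3.14, -0.002, 1.644]
force: [1.1, 1.1, -0.1]
grip_width: 0.0852
finger_force: 0.0
```

Request:
{"fn": "play_rows", "kwargs": {
  "deltas": [
    [0,0,0.04,0,0,0,0],
    [0,0,0.06,0,0,0,0],
    [0,0,0.06,0,0,0,0]
  ]
}}

```text
clock: 14.4
position: [0.4204, 0.1927, 0.1596]
tool_rot: [-3.14, 0.001, 1.639]
force: [0.8, 0.7, 0.1]
grip_width: 0.0855
finger_force: 0.0
```

```bash
python3 - <<'E'
from h import *
c=get_calibration('wrist')
img=cv2.cvtColor(grab_frame('wrist'),cv2.COLOR_RGB2BGR);cv2.imwrite('pics/w3.png',img)
h=cv2.cvtColor(img,cv2.COLOR_BGR2HSV);m=cv2.inRange(h,(17,150,120),(36,255,255));n,l,s,cc=cv2.connectedComponentsWithStats(m)
for i in np.argsort(-s[1:,4])[:3]+1: print(cc[i],s[i],onz('wrist',s[i][:2]+s[i][2:4]/2,.096,c).round(4))
E
python3 d.py medium
```

```text
[319.70079156 208.68337731] [ 283  175   75   75 1895] [0.4226 0.1937 0.096 ]
[319.5        158.60714286] [306 158  28   3  28] [0.4198 0.2276 0.096 ]
[301.  162.5] [300 162   3   2   4] [0.4087 0.2247 0.096 ]
t 14.45 [0.4209 0.1929 0.1605] [-3.1413e+00  5.0000e-04  1.6391e+00] w 0.08524261342814587 F [ 1.2 -0.6 -0.8] q [-0.94  0.42  0.5   2.1  -0.31  0.69 -0.18]
turn [-0.0001  0.0002 -0.0003]
medium pick shift [0.     0.0043 0.249 ]
medium place shift [-0.4376  0.3751  0.1471]
```

View pics/w3.png

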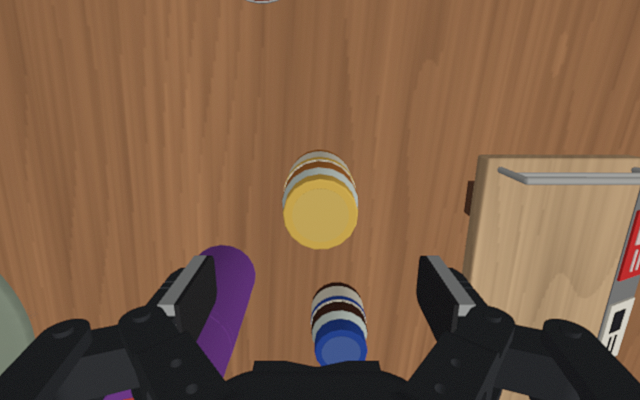

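The yellow lid is at (320,212), in line with the grasp, and the purple decoy is clear to the left. Descending.

Request:
{"fn": "play_rows", "kwargs": {
  "deltas": [
    [0,0.003,0.04,0,0,0,0],
    [0,0.004,0.1,0,0,0,0],
    [0,0.004,0.16,0,0,0,0],
    [0,0.004,0.21,0,0,0,0],
    [0,0.004,0.244,0,0,0,0],
    [0,0.004,0.246,0,0,0,0],
    [0,0.004,0.246,0,0,0,0.3],
    [0,0.004,0.246,0,0,0,0.7],
    [0,0.004,0.246,0,0,0,1],
    [0,0.004,0.246,0,0,0,1]
  ]
}}

```text
clock: 15.45
position: [0.4233, 0.1938, 0.0386]
tool_rot: [3.14, -0.001, 1.64]
force: [-0.7, -0.3, 10.2]
grip_width: 0.0528
finger_force: 39.8
```

Request:
{"fn": "play_rows", "kwargs": {
  "deltas": [
    [0,0,0,0,0,0,1],
    [0,0,0,0,0,0,1],
    [0,0,0,0,0,0,1]
  ]
}}

```text
clock: 15.75
position: [0.4233, 0.1938, 0.0386]
tool_rot: [3.14, -0.001, 1.64]
force: [-1.9, -0.6, 11.3]
grip_width: 0.053
finger_force: 39.8
```

```bash
python3 d.py medium
```

```text
t 15.75 [0.4233 0.1938 0.0386] [ 3.1400e+00 -1.1000e-03  1.6398e+00] w 0.05295320246056075 F [-1.9 -0.6 11.3] q [-0.79  0.64  0.31  2.16 -0.48  0.41 -0.03]
turn [ 0.0008 -0.0005  0.0001]
medium pick shift [-0.0016 -0.0007  0.0052]
medium place shift [-0.4393  0.3699 -0.0967]
```

Request:
{"fn": "play_rows", "kwargs": {
  "deltas": [
    [0,0,-0.02,0,0,0,1],
    [0,0,-0.06,0,0,0,1],
    [0,0,-0.11,0,0,0,1],
    [0,0.03,-0.16,0,0,0,1],
    [-0.02,0.07,-0.18,0,0,0,1],
    [-0.06,0.11,-0.18,0,0,0,1],
    [-0.12,0.15,-0.18,0,0,0,1],
    [-0.18,0.19,-0.18,0,0,0,1],
    [-0.24,0.23,-0.18,0,0,0,1],
    [-0.3,0.27,-0.18,0,0,0,1]
  ]
}}

```text
clock: 16.75
position: [0.5685, 0.0519, 0.1286]
tool_rot: [3.141, -0.0, 1.64]
force: [-0.1, 0.5, -2.7]
grip_width: 0.0533
finger_force: 42.9
```

Request:
{"fn": "play_rows", "kwargs": {
  "deltas": [
    [-0.05,0.035,0,0,0,0,1],
    [-0.09,0.065,0,0,0,0,1],
    [-0.12,0.088,0,0,0,0,1],
    [-0.136,0.098,0,0,0,0,1],
    [-0.138,0.1,0,0,0,0,1],
    [-0.138,0.1,0,0,0,0,1],
    [-0.138,0.1,0,0,0,0,1]
  ]
}}

```text
clock: 17.45
position: [0.6219, -0.0112, 0.1275]
tool_rot: [-3.141, -0.0, 1.641]
force: [0.3, 0.3, -2.3]
grip_width: 0.0536
finger_force: 42.9
```

```bash
python3 d.py medium
```

```text
t 17.45 [ 0.6219 -0.0112  0.1275] [-3.1413e+00 -5.0000e-04  1.6409e+00] w 0.05358204316007923 F [ 0.3  0.3 -2.3] q [-0.36  0.68  0.43  1.71 -0.37  0.83  0.31]
turn [-0.0001 -0.0002  0.0006]
medium pick shift [ 0.4352 -0.3681  0.1833]
medium place shift [-0.003   0.0018  0.081 ]
```

Request:
{"fn": "play_rows", "kwargs": {
  "deltas": [
    [-0.001,0.001,0.02,0,0,0,1],
    [-0.002,0.002,0.042,0,0,0,1],
    [-0.002,0.002,0.06,0,0,0,1],
    [-0.002,0.002,0.071,0,0,0,1],
    [-0.002,0.002,0.076,0,0,0,1],
    [-0.002,0.002,0.0775,0,0,0,1],
    [-0.002,0.002,0.0775,0,0,0,1]
  ]
}}

```text
clock: 18.15
position: [0.6231, -0.0133, 0.0888]
tool_rot: [-3.141, -0.0, 1.64]
force: [-3.8, -0.1, 3.4]
grip_width: 0.0531
finger_force: 43.6
```

Request:
{"fn": "play_rows", "kwargs": {
  "deltas": [
    [0,0,0,0,0,0,0.2],
    [0,0,0,0,0,0,0.1],
    [0,0,0,0,0,0,0],
    [0,0,0,0,0,0,0],
    [0,0,-0.02,0,0,0,0],
    [0,0,-0.07,0,0,0,0],
    [0,0,-0.14,0,0,0,0],
    [0,0,-0.21,0,0,0,0],
    [0,0,-0.25,0,0,0,0],
    [0,0,-0.25,0,0,0,0]
  ]
}}

```text
clock: 19.15
position: [0.6247, -0.0135, 0.2172]
tool_rot: [3.137, -0.0, 1.64]
force: [0.6, -0.4, -0.4]
grip_width: 0.0856
finger_force: 0.0
```

```bash
python3 d.py small
```

```text
t 19.15 [ 0.6247 -0.0135  0.2172] [ 3.1367e+00 -1.0000e-04  1.6395e+00] w 0.08564673329618493 F [ 0.6 -0.4 -0.4] q [-0.39  0.58  0.49  1.64 -0.31  0.99  0.26]
turn [ 0.0024 -0.0001 -0.0001]
small pick shift [ 0.1776 -0.3407  0.4128]
small place shift [ 0.174  -0.0051  0.3124]
```

Request:
{"fn": "play_rows", "kwargs": {
  "deltas": [
    [0.02,-0.03,0,0,0,0,0],
    [0.05,-0.09,0,0,0,0,0],
    [0.08,-0.16,0,0,0,0,0],
    [0.12,-0.23,0,0,0,0,0],
    [0.155,-0.29,0,0,0,0,0],
    [0.172,-0.33,0.04,0,0,0,0],
    [0.177,-0.341,0.1,0,0,0,0],
    [0.177,-0.341,0.15,0,0,0,0],
    [0.177,-0.341,0.16,0,0,0,0],
    [0.177,-0.341,0.16,0,0,0,0]
  ]
}}

```text
clock: 20.15
position: [0.447, 0.0629, 0.1334]
tool_rot: [-3.14, 0.001, 1.639]
force: [-0.2, 0.4, -0.0]
grip_width: 0.0853
finger_force: 0.0
```

```bash
python3 - <<'E'
from h import *
c=get_calibration('wrist')
img=cv2.cvtColor(grab_frame('wrist'),cv2.COLOR_RGB2BGR);cv2.imwrite('pics/w4.png',img)
h=cv2.cvtColor(img,cv2.COLOR_BGR2HSV);m=cv2.inRange(h,(105,110,50),(128,255,255));n,l,s,cc=cv2.connectedComponentsWithStats(m)
for i in np.argsort(-s[1:,4])[:3]+1: print(cc[i],s[i],onz('wrist',s[i][:2]+s[i][2:4]/2,.068,c).round(4))
E
python3 d.py small
```

```text
[319.75252809 208.25533708] [ 287  174   67   69 3560] [0.4491 0.0659 0.068 ]
[312.5 161. ] [312 161   2   1   2] [0.4423 0.0959 0.068 ]
[325.5 161. ] [325 161   2   1   2] [0.4502 0.0965 0.068 ]
t 20.2 [0.4476 0.063  0.1341] [3.1416e+00 2.0000e-04 1.6392e+00] w 0.08519151411951857 F [ 0.7 -0.   0.7] q [-0.61  0.44  0.44  2.15 -0.32  0.61  0.13]
turn [ 0.      0.0001 -0.0003]
small pick shift [0.0008 0.0044 0.2481]
small place shift [-0.0027  0.3395  0.1462]
```

Request:
{"fn": "play_rows", "kwargs": {
  "deltas": [
    [0.002,0.003,0.04,0,0,0,0],
    [0.002,0.004,0.1,0,0,0,0],
    [0.002,0.004,0.16,0,0,0,0],
    [0.002,0.004,0.21,0,0,0,0],
    [0.002,0.004,0.242,0,0,0,0],
    [0.002,0.004,0.244,0,0,0,0],
    [0.002,0.004,0.244,0,0,0,0.3],
    [0.002,0.004,0.244,0,0,0,0.7],
    [0.002,0.004,0.244,0,0,0,1],
    [0.002,0.004,0.244,0,0,0,1]
  ]
}}

```text
clock: 21.2
position: [0.4499, 0.0647, 0.0129]
tool_rot: [3.14, -0.001, 1.64]
force: [-1.9, 0.3, 15.1]
grip_width: 0.0492
finger_force: 38.8
```

Request:
{"fn": "play_rows", "kwargs": {
  "deltas": [
    [0,0,0,0,0,0,1],
    [0,0,0,0,0,0,1],
    [0,0,0,0,0,0,1]
  ]
}}

```text
clock: 21.5
position: [0.4499, 0.0647, 0.0129]
tool_rot: [3.14, -0.001, 1.64]
force: [-2.8, -1.3, 16.0]
grip_width: 0.049
finger_force: 38.8
```

```bash
python3 d.py small
```

```text
t 21.5 [0.4499 0.0647 0.0129] [ 3.1396e+00 -6.0000e-04  1.6400e+00] w 0.04903765514828568 F [-2.8 -1.3 16. ] q [-0.45  0.68  0.24  2.19 -0.48  0.32  0.26]
turn [ 0.001  -0.0003  0.0001]
small pick shift [-0.0023 -0.0006  0.0057]
small place shift [-0.006   0.3347 -0.0956]
```

Request:
{"fn": "play_rows", "kwargs": {
  "deltas": [
    [0,0,-0.02,0,0,0,1],
    [0,0,-0.06,0,0,0,1],
    [0,0,-0.11,0,0,0,1],
    [0,0.02,-0.15,0,0,0,1],
    [-0.001,0.06,-0.16,0,0,0,1],
    [-0.002,0.11,-0.16,0,0,0,1],
    [-0.003,0.16,-0.16,0,0,0,1],
    [-0.004,0.21,-0.16,0,0,0,1],
    [-0.005,0.26,-0.16,0,0,0,1],
    [-0.005,0.3,-0.16,0,0,0,1]
  ]
}}

```text
clock: 22.5
position: [0.6003, 0.0724, 0.0928]
tool_rot: [3.141, 0.0, 1.64]
force: [-0.8, 0.4, -1.6]
grip_width: 0.049
finger_force: 41.8
```

Request:
{"fn": "play_rows", "kwargs": {
  "deltas": [
    [0,0.025,0,0,0,0,1],
    [0,0.034,0,0,0,0,1],
    [0,0.035,0,0,0,0,1],
    [0,0.035,0,0,0,0,1],
    [0,0.035,0,0,0,0,1]
  ]
}}

```text
clock: 23.0
position: [0.6158, 0.0735, 0.0918]
tool_rot: [-3.141, -0.0, 1.64]
force: [0.5, 0.3, -0.7]
grip_width: 0.0491
finger_force: 41.8
```

```bash
python3 d.py small
```

```text
t 23.0 [0.6158 0.0735 0.0918] [-3.1413e+00 -1.0000e-04  1.6399e+00] w 0.049104926967617195 F [ 0.5  0.3 -0.7] q [-0.48  0.73  0.4   1.74 -0.39  0.76  0.18]
turn [-0.0001 -0.      0.0001]
small pick shift [ 0.0029 -0.3328  0.1637]
small place shift [-0.0008  0.0022  0.0616]
```

Request:
{"fn": "play_rows", "kwargs": {
  "deltas": [
    [0,0.001,0.015,0,0,0,1],
    [0,0.002,0.032,0,0,0,1],
    [0,0.002,0.045,0,0,0,1],
    [0,0.002,0.053,0,0,0,1],
    [0,0.002,0.057,0,0,0,1],
    [0,0.002,0.058,0,0,0,1],
    [0,0.002,0.058,0,0,0,1]
  ]
}}

```text
clock: 23.7
position: [0.617, 0.0734, 0.063]
tool_rot: [-3.141, -0.0, 1.64]
force: [-7.4, -0.3, 11.2]
grip_width: 0.049
finger_force: 43.2
```

Request:
{"fn": "play_rows", "kwargs": {
  "deltas": [
    [0,0,0,0,0,0,0.2],
    [0,0,0,0,0,0,0.1],
    [0,0,0,0,0,0,0],
    [0,0,0,0,0,0,0],
    [0,0,-0.02,0,0,0,0],
    [0,0,-0.07,0,0,0,0],
    [0,0,-0.14,0,0,0,0],
    [0,0,-0.22,0,0,0,0],
    [0,0,-0.3,0,0,0,0],
    [0,0,-0.36,0,0,0,0]
  ]
}}

```text
clock: 24.7
position: [0.6177, 0.0733, 0.2459]
tool_rot: [3.139, -0.0, 1.639]
force: [0.6, -0.3, -0.3]
grip_width: 0.0851
finger_force: 0.0
```

Request:
{"fn": "play_rows", "kwargs": {
  "deltas": [
    [0.03,-0.02,-0.04,0,0,0,0],
    [0.1,-0.06,-0.05,0,0,0,0],
    [0.18,-0.12,-0.05,0,0,0,0],
    [0.26,-0.2,-0.05,0,0,0,0],
    [0.32,-0.28,-0.05,0,0,0,0],
    [0.36,-0.35,-0.05,0,0,0,0],
    [0.38,-0.4,-0.05,0,0,0,0],
    [0.38,-0.42,-0.05,0,0,0,0],
    [0.38,-0.42,-0.05,0,0,0,0]
  ]
}}

```text
clock: 25.6
position: [0.3942, 0.2486, 0.2683]
tool_rot: [3.141, -0.001, 1.641]
force: [0.7, 0.7, 0.2]
grip_width: 0.0852
finger_force: 0.0
```

```bash
cat > v.py <<'E'
from h import *
T=cv2.cvtColor(grab_frame('top'),cv2.COLOR_RGB2BGR);S=cv2.cvtColor(grab_frame('scene'),cv2.COLOR_RGB2BGR)
th=np.radians(3.95);ex=np.array([np.cos(th),np.sin(th)]);ey=np.array([-ex[1],ex[0]]);O=np.array([.6229,-.0126])
K=dict(tall=((12,150,100),(28,255,255),.165,-.172),large=((70,90,50),(110,255,255),.13,-.086),medium=((36,120,120),(56,255,255),.098,0),small=((120,80,30),(155,255,255),.07,.086))
c=get_calibration('top');f=200/np.tan(np.radians(c['fovy'])/2);Rm=R.from_euler('xyz',c['rotation']).as_matrix()
for k,(lo,hi,h,y) in K.items():
    q=Rm.T@(np.r_[O+y*ey,.042+h]-c['xyz']);uv=(int(c['cx']+f*q[0]/q[2]),int(c['cy']+f*q[1]/q[2]))
    b,s=blob(T,lo,hi,uv);d=onz('top',b,.042+h)[:2]-O;print(k,b.round(1),s[2:],'shelf x',(d@ex).round(4),'y err',(d@ey-y).round(4))
cv2.imwrite('pics/f.png',np.vstack([cv2.resize(T[120:300,140:500],(720,360))[:300],cv2.resize(S[120:260,150:510],(720,280))]))
print(observe()['position'])
E
python3 v.py
```

```text
tall [407.6 159.2] [ 22  22 375] shelf x -0.0019 y err -0.0025
large [372.1 163.5] [ 19  18 264] shelf x 0.0004 y err -0.0006
medium [340.2 167.8] [ 18  19 258] shelf x 0.0013 y err -0.0034
small [307.8 172.3] [ 15  16 188] shelf x 0.0007 y err -0.0009
[0.39578119 0.2481942  0.26804247]
```

View pics/f.png

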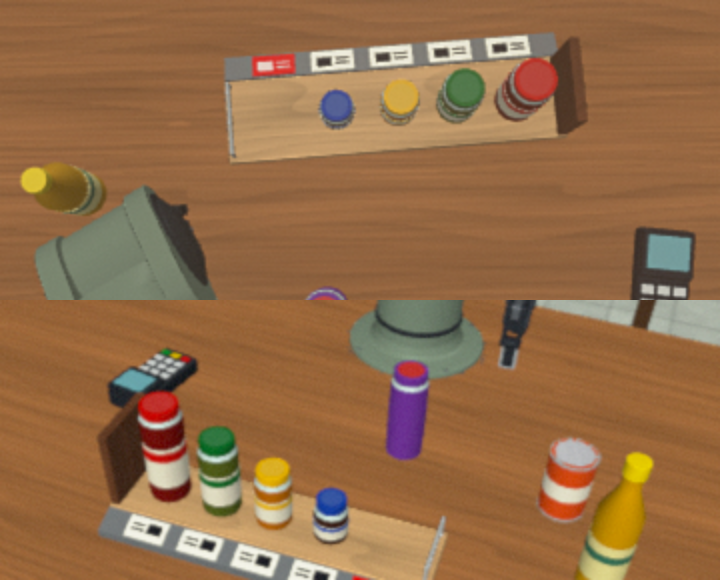

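All four jars stand upright in order, at top-crop x of 535, 465, 400 and 336. Each measures within about 3.5 mm of its place, the red ticket's place is empty and the other items haven't moved. Handing in.

```bash
python3 -c "
from workcell import *
print(job_done())"
```

```text
the job is handed in; nothing more can be done
None
```

I handed the job in at about 26 s: all four jars stand upright on the shelf, tallest to shortest from the dark end panel, each within about 3.5 mm of its place behind a white ticket, with the red-ticket place empty and the oil bottle, tin and card terminal untouched.

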